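# Load a setting ring on a sprung pan and hold the gauge arm over it

## Task

Set the steel setting ring flat and centred on the sprung round pan, gently so that the pan is not driven onto its bottom stop, and let go of it. Then pinch the grip at the end of the telescoping gauge arm so that its lock button is squeezed fully in, and draw the arm out until its pointer stands at the one long mark of the scale beside the pan. Finish while still holding the arm there, at rest and with the button squeezed in; do not force the arm while it is locked, and leave the bush, the vee block and the gauge block where they are.

Things in the scene. Friction and masses are not known exactly. Their poses are not given: they have to be found in the camera images.
- ring_center (a point): Centre of the setting ring, half-way up: a plain steel ring 46 mm in outer diameter and 16 mm tall, about 0.16 kg, lying flat on the worktop; grasp it across its rim. Its z axis points up. (The flanged bush nearby, 38 mm, is a different thing: it has a flange and a narrower neck.)
- pan_center (a point): Centre of the top face of the sprung pan, a flat metal disc 76 mm in diameter, empty at the start, 56 mm above the worktop. Nothing stands higher than the pan within 50 mm of its centre while the gauge arm is retracted.
- pan (a joint): How far the pan has sunk, in m: 0 empty, about 0.009 with the ring resting on it, 0.016 at its bottom stop. It sinks straight down against a spring of 160 N/m and is damped.
- stand: The fixed stand: origin on the worktop under the arm's line. Bed plate 90 mm wide (x), 12 mm thick. The arm lies along y, 100 mm above the worktop, and draws out towards the stand's own -y, to the robot's right; -x is the near side. The outer tube, 28 mm square, ends 35 mm behind (+y) the retracted grip's centre; its brackets reach up to 117 mm.
- grip_center (a point): Centre of the grip, a black block standing on the free end of the gauge arm: 24 mm along the arm (y), 30 mm across (x), 46 mm tall (109 to 155 mm above the worktop; this point at 134 mm). The lock button is in its near (-x) face. Pinch it from above across x: 36.5 mm over button and block. Axes as the stand's. The arm's bar and the pointer's bracket lie below it, under 110 mm.
- lock_button (a joint): How far the button, a metal pad 18 mm wide and 32 mm tall, 6.5 mm proud, 2 mm below the grip's centre, is squeezed in, in m: 0 out (arm locked), 0.005 fully in (31.5 mm over button and block). Takes 5.5 N to start, 8 N to go fully in (pinch with about 25 N); free beyond 0.001. It springs back when let go and then clamps the arm wherever it is.
- gauge_arm (a joint): How far the arm is drawn out, in m: 0 retracted, end stop at 0.175; starts between 0 and 0.015. A spring pulls it back with 2.5 to 4 N.
- pointer_tip (a point): Tip of the pointer, a thin blade that hangs from the arm on its near side, level along the arm with the middle of the grip (54.5 mm nearer, in -x), and ends 3 mm above the scale. Its axes are those of the stand.
- long_mark (a point): Middle of the long mark on the flat metal scale on the near side of the pan: it runs across the arm (x) for 20 mm, the other marks, 10 mm apart, are 8 mm long. It is in line with the pan's centre. Axes as the stand's; the pointer stands at the mark when the two agree along y. At the start it is 95 to 160 mm from the pointer, towards -y.
- flanged_bush_center (a point): Bystander: turned aluminium bush with a flange, 38 mm in diameter, 22 mm tall; the point is half-way up. Leave it alone.
- vee_block_center (a point): Bystander: hardened vee block, 40 x 50 x 32 mm; the point is half-way up. Leave it alone.
- gauge_block_center (a point): Bystander: steel gauge block standing on edge, 9 x 30 x 35 mm; the point is half-way up. Leave it alone.
Things that resemble listed ones, but are neither listed nor needed, are in the scene too. What is shaped like the part that bears ring_center but black or purple is not meant.

How it is judged (in metres and radians):
On the way, in this order (a step that is already met when the one before it is completed fails the run):
1. the setting ring rests flat and centred on the pan and is let go, the arm not yet drawn out (horizontal distance between ring_center and pan_center below 0.008 m and z of ring_center in the frame of pan_center between 0.004 and 0.012 m and angle between ring_center's own z axis and vertical below 0.1 rad and value of joint pan above 0.003 m and contact force between each of the arm, the fingers and setting_ring below 0.1 N and value of joint gauge_arm below 0.04 m), for 0.3 s.
2. the lock button is squeezed in by the fingers before the arm is drawn out (value of joint lock_button above 0.003 m and contact force between the fingers and gauge_arm above 4 N and value of joint gauge_arm below 0.05 m), for 0.1 s.
At the end, for the whole second after the job is handed in: Ring flat on the pan within 8 mm of its centre, untouched, pan sunk over 3 mm. Fingers pinch the grip with over 4 N, lock button over 3 mm in, arm at rest, pointer within 4 mm of the long mark along the arm. Bystanders within 15 mm of their starts (horizontal distance between ring_center and pan_center below 0.008 m and z of ring_center in the frame of pan_center between 0.004 and 0.012 m and angle between ring_center's own z axis and vertical below 0.1 rad and value of joint each of pan, lock_button above 0.003 m and contact force between each of the arm, the fingers and setting_ring below 0.1 N and y of pointer_tip in the frame of long_mark between -0.004 and 0.004 m and contact force between the fingers and gauge_arm above 4 N and velocity of joint gauge_arm between -0.01 and 0.01 m/s and linear speed of setting_ring below 0.02 m/s and distance of each of flanged_bush_center, vee_block_center, gauge_block_center from where it was at the start of the episode below 0.015 m); the arm keeps its last pose, push and grip.
It fails at once if the arm is dragged while it is locked (button less than 0.5 mm in) (value of joint lock_button below 0.0005 m and (velocity of joint gauge_arm above 0.03 m/s or velocity of joint gauge_arm below -0.03 m/s)).
It fails at once if the pan is driven onto its bottom stop (value of joint pan above 0.0155 m).
It fails at once if a bystander is moved by more than 15 mm (distance of any of flanged_bush_center, vee_block_center, gauge_block_center from where it was at the start of the episode above 0.015 m).
It also fails if it takes over 51 s, if anything falls off the work surface, if the arm or the gripper's body presses on something with over 40 N, if the wrist force passes 120 N, or if a joint passes its speed limit or range.

## Robot

A 6-joint arm with a two-finger parallel gripper is mounted at the origin on the work surface; the furniture and walls round the work are solid. World frame = base frame: x ahead of the robot, y to its left, z up, the work surface at z = 0. Lengths are in m, angles in degrees, forces in N, time in s.
With the tool pointing down it reaches from about 0.35 to 0.925 m from the base axis. Payload 6.4 kg.
Tool frame: the origin (TCP) lies midway between the tips of the shut fingers; the grasp point (between the pads) lies 19 mm behind it (pinch_z is the distance from the TCP to the grasp point, in m); z points along the fingers, y is the line along which they close (so a half turn about z gives the same grasp; the last joint's range is limited). The gripper opens to 85 mm and grips with 20 to 120 N. Pads are 22 mm wide; open, the fingers measure 114 mm over their backs; the gripper's body (76 mm by 85 mm) begins 54 mm behind the grasp point. The pads swing forward as they close: fully open they stand 13 mm farther back than shut.
Start: joints at [-86.236, 14.043, 89.255, -0, 76.702, -9.975], TCP at [0.154, -0.631, 0.231] pointing down, gripper open.
Joint ranges: [-179.41, 179.41], [-58.25, 129.5], [7.25, 145.43], [-54.29, 234.29], [11.92, 165.04], [-157.13, 157.13]. Speed limits (degrees/s): [147.25, 147.25, 180, 180, 180, 180].

## Interface

Orientations are given as a 3x3 rotation matrix whose columns are the frame's x, y, z axes.
In Python, from rig import * gives the robot as it stands.
- The arm moves only by the tool send_rows, never from a script. Its argument "moves" is a list of rows, each a list of 7 numbers: the shift along the tool's x, y, z in mm, then the turn, a rotation vector about the tool's x, y, z in degrees, then the finger opening in mm, from 0 to 85.4. In form: [[x, y, z, ax, ay, az, jaw], ...]. A call has 1 to 20 rows; each row shifts and turns the commanded pose from where the row before left it, along the tool's axes as they then stand; what a row does not reach is not made up. A row lasts 1/12 s, in which the tool goes at most 41.7 mm and 7.16 degrees, less where a joint would pass 70% of its speed; a pose out of reach is approached as far as the arm can. A call is refused whole if a number of a shift passes 41.7 or a number of a turn 7.16, either way. A call with a gripper value outside its range is refused whole. The fingers move at their own pace and stop on an object; "grip_force" is the grip in N (left out, the last holds). Time passes only in rows, so rows that do not move let the fingers close. It gives the time, the measured TCP pose, the force, the opening and the grip force at its end, in the units of the state.
- sense(): the state, without advancing time (a new reading comes with each control period).
- camera(name): name is "scene" or "top" or "wrist"; returns (picture, depth): 420x560x3 uint8, red, green, blue; 420x560 float32, m along the optical axis (not along the pixel's ray), 0 where there is no reading.
- get_calibration(name): a dict with "K" (3x3 intrinsics, pixels), "rvec" (rotation vector, rad) and "tvec" (3), from world to camera coordinates, as OpenCV has them; the wrist camera has in their place "tool_from_camera" (4x4, takes a point from camera to tool coordinates, whose origin is the TCP and whose axes are the flange's). Camera axes: x right, y down, z forward; pixel columns grow to the right and rows downward; lengths in m; the calibration is good to about 2 mm. A picture is of the moment at which its call begins: read the wrist's pose just before it. get_calibration takes no time and is no camera call.
- sign_off(): hands the job in; it is judged then, once.
Trained networks look in the newest picture that a camera, given by its name, has taken for a name from the list of things; names that differ only in an ending like _2 or _b are one class to them, and where a whole thing is asked for, a point or a joint stands for the part that bears it (a point fixed in the world has none). Each returns a list of dicts, best first, with "score" (0 to 1); they miss things now and then, are a little off and sometimes report something else, mostly with a low value. They report only what shows in the picture. A call takes as long as a camera call. They do not tell look-alikes from the thing itself.
- boxes_of(camera, label): "box" ([left, top, width, height] in pixels, round what is visible of it).
- mark_of(camera, label): "point" ([row, column] in pixels: a listed point, or the origin of a listed thing).
The state is a dict: "t": time; "joints": joint angles; "joint_vel": joint speeds; "tau": joint torques, N m; "eef_pos": TCP position; "orientation": TCP orientation; "contact_force": force on the tool from outside, world axes, zero at the start; "ft_torque": the same for the moment, N m; "gripper_width": finger opening in m; "grasp_force": force on a finger pad.
Only numpy, scipy, OpenCV 4.12 (cv2) and the standard library are available. Lean on these libraries where they do the work, as an engineer would, in place of code of your own. Each camera call takes 0.05 s, during which the arm holds its last target. There are 200 camera calls.

## Working session

There is one attempt and no reset: what is moved stays moved. The work goes in short steps, Python scripts to look and compute and a tool call to move; the robot and the scene stay as the last step left them, time stands still between calls to the robot, and variables do not carry over. Pictures are saved under pics/ and viewed, at most 10 in all, crops included, and the job is handed in when it is done.

Besides the shell and the picture viewer there is one more tool, called after "Emit:" as name([rows], argument=value, ...), one row to a line, values as JSON. send_rows: Moves the arm, as the interface text tells. Its arguments: {"type":"object","properties":{"moves":{"type":"array"},"grip_force":{"type":"number"}},"required":["moves"]}

```bash
mkdir -p pics
cat > h.py <<'E'
from rig import *
import numpy as np, cv2
def ray(cam,rc,s=None):
    c=get_calibration(cam);K=np.array(c["K"])
    d=np.linalg.inv(K)@[rc[1],rc[0],1.]
    if cam=="wrist":
        T=np.array(c["tool_from_camera"]);R=np.array(s["orientation"]);p=np.array(s["eef_pos"])
        return p+R@T[:3,3],R@T[:3,:3]@d
    R=cv2.Rodrigues(np.array(c["rvec"],float))[0];t=np.array(c["tvec"],float).ravel()
    return -R.T@t,R.T@d
def atz(cam,rc,z,s=None):
    o,d=ray(cam,rc,s);return o+d*(z-o[2])/d[2]
def atd(cam,rc,depth,s=None):
    o,d=ray(cam,rc,s);return o+d*depth[int(rc[0]),int(rc[1])]
E
python3 - <<'E'
from h import *
Z=dict(ring_center=.008,pan_center=.056,grip_center=.134,pointer_tip=None,long_mark=None,flanged_bush_center=.011)
s=sense();print(s)
for cam in("top","scene"):
    im,de=camera(cam);cv2.imwrite(f"pics/{cam}0.png",im[:,:,::-1])
    for l,z in Z.items():
        for m in mark_of(cam,l)[:4]:
            p=m["point"];print(cam,l,round(m["score"],2),np.round(p,1),np.round(atd(cam,p,de),3),z and np.round(atz(cam,p,z),3))
E
```

```text
{'t': 0.0, 'joints': array([-8.62345705e+01,  1.40843448e+01,  8.93239989e+01, -9.80847482e-04,
        7.67025831e+01, -9.97611936e+00]), 'joint_vel': array([ 0.00717145,  0.06913992,  0.02276908,  0.06177768, -0.04557656,
        0.04325347]), 'tau': array([ 1.76601603e-03, -4.29506528e+01, -3.26122642e+01, -7.36569632e-05,
        5.37755186e-03, -6.84429878e-06]), 'eef_pos': array([ 0.15435713, -0.6308357 ,  0.23018637]), 'orientation': array([[ 9.71376202e-01,  2.37546320e-01, -1.43767172e-04],
       [ 2.37546149e-01, -9.71374335e-01,  1.93076305e-03],
       [ 3.18993915e-04, -1.90964861e-03, -9.99998126e-01]]), 'contact_force': array([-0.08141553,  0.11636973, -0.40739401]), 'ft_torque': array([ 0.03856311, -0.04275965,  0.02417274]), 'grasp_force': 0.0, 'gripper_width': 0.08530285420487427}
top ring_center 0.83 [295.9 349.4] [ 0.278 -0.267  0.013] [ 0.278 -0.268  0.008]
top ring_center 0.71 [258.3 354.6] [ 0.359 -0.282  0.016] [ 0.359 -0.283  0.008]
top ring_center 0.61 [232.2 384.9] [ 0.414 -0.35   0.02 ] [ 0.415 -0.353  0.008]
top pan_center 0.86 [223.7 248. ] [ 0.436 -0.053  0.058] [ 0.436 -0.053  0.056]
top pan_center 0.56 [219.7 196.1] [0.453 0.066 0.012] [0.448 0.057 0.056]
top grip_center 0.75 [205.7 176.5] [0.464 0.076 0.148] [0.467 0.079 0.134]
top pointer_tip 0.83 [239.8 179.4] [0.407 0.095 0.044] None
top long_mark 0.83 [247.6 242.3] [ 0.387 -0.038  0.031] None
top flanged_bush_center 0.74 [212.6 341.2] [ 0.46  -0.256  0.021] [ 0.461 -0.257  0.011]
scene pan_center 0.56 [245.7 273.4] [ 0.441 -0.058  0.054] [ 0.439 -0.057  0.056]
scene grip_center 0.95 [232.9 199.1] [0.447 0.101 0.144] [0.46  0.096 0.134]
scene pointer_tip 0.87 [288.  212.4] [0.438 0.09  0.012] None
scene long_mark 0.77 [272.7 280.7] [ 0.384 -0.039  0.028] None
```

Run:
```python
import cv2
i=cv2.imread("pics/top0.png");cv2.imwrite("pics/top0c.png",cv2.resize(i[170:330,150:410],None,fx=3,fy=3,interpolation=cv2.INTER_CUBIC))
```

```text
(no output)
```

View pics/top0c.png

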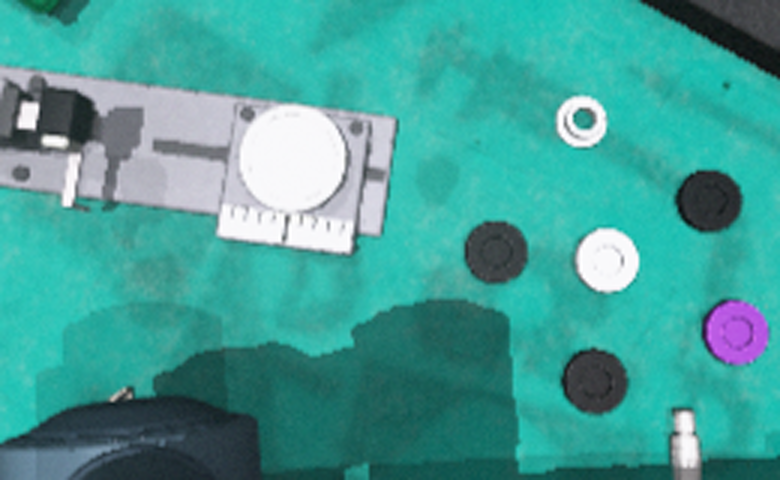

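View pics/scene0.png

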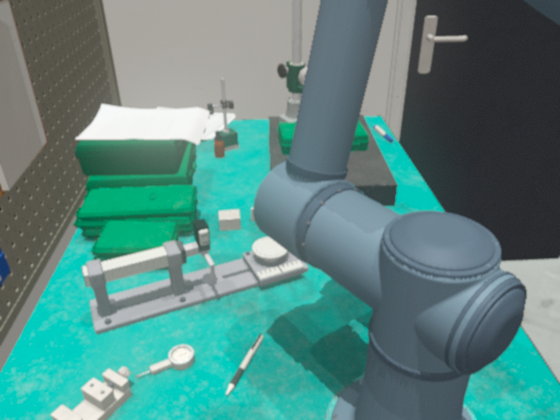

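The top picture shows five ring shapes. In crop pixels they are white at (607,260), black at (496,252), (709,200) and (595,381), and purple at (737,331). The bush, with its flange and neck, is at (582,121). The plain white steel ring, at about (0.359,-0.283), is the one meant, and the pan is the white disc at (293,158). I'll go above the ring and confirm it in a close-up.

Emit:
send_rows([
  [23.5,-24.1,0,0,0,0,85],
  [23.5,-24.1,0,0,0,0,85],
  [23.5,-24.1,0,0,0,0,85],
  [23.5,-24.1,0,0,0,0,85],
  [23.5,-24.1,0,0,0,0,85],
  [23.5,-24.1,0,0,0,0,85],
  [23.5,-24.1,0,0,0,0,85],
  [23.5,-24.1,0,0,0,0,85],
  [23.5,-24.1,0,0,0,0,85],
  [23.5,-24.1,0,0,0,0,85],
  [23.5,-24.1,0,0,0,0,85],
  [23.5,-24.1,0,0,0,0,85],
])

```text
t: 1.7
eef_pos: [0.3602, -0.2821, 0.2316]
orientation: [[0.971, 0.237, 0.001], [0.237, -0.971, -0.001], [0.0, 0.001, -1.0]]
contact_force: [0.4, -0.2, 1.1]
gripper_width: 0.0847
grasp_force: 0.0
```

Emit:
send_rows([
  [0,0,0,0,0,-6.7,85],
  [0,0,0,0,0,-6.7,85],
  [0,0,0,0,0,-6.7,85],
  [0,0,0,0,0,-6.7,85],
  [0,0,0,0,0,-6.7,85],
  [0,0,0,0,0,-6.7,85],
  [0,0,0,0,0,-6.7,85],
  [0,0,0,0,0,-6.7,85],
  [0,0,0,0,0,-6.7,85],
  [0,0,0,0,0,-6.7,85],
  [0,0,0,0,0,0,60],
  [0,0,0,0,0,0,60],
])

```text
t: 2.7
eef_pos: [0.3596, -0.2835, 0.2314]
orientation: [[0.164, 0.986, 0.0], [0.986, -0.164, -0.0], [-0.0, 0.0, -1.0]]
contact_force: [-0.2, -0.6, 0.2]
gripper_width: 0.0639
grasp_force: 0.0
```

```bash
cat > look.py <<'E'
import sys
from h import *
n=sys.argv[1];labs=[a.split("=") for a in sys.argv[2:]]
s=sense();im,de=camera("wrist");cv2.imwrite(f"pics/{n}.png",im[:,:,::-1])
R=np.array(s["orientation"]);p=np.array(s["eef_pos"])
print(round(s["t"],2),np.round(p,4),"y-ang",np.degrees(np.arctan2(R[1,1],R[0,1])),"tilt",R[:,2],"w",s["gripper_width"])
for l,z in labs:
    for m in mark_of("wrist",l)[:4]:
        q=m["point"];w=atz("wrist",q,float(z),s)
        print(l,round(m["score"],2),np.round(q,1),"depthpt",np.round(atd("wrist",q,de,s),4),"atz",np.round(w,4),"tool mm",np.round(R.T@(w-p)*1000,1))
E
python3 look.py w1 ring_center=.008 pan_center=.056 flanged_bush_center=.011
```

```text
2.7 [ 0.3596 -0.2835  0.2314] y-ang -9.435093188831226 tilt [ 1.74041108e-04 -2.13294209e-04 -9.99999962e-01] w 0.06391369059810073
ring_center 0.97 [230.8 328.7] depthpt [ 0.4106 -0.3527  0.0118] atz [ 0.411  -0.3541  0.008 ] tool mm [-61.2  62.2 223.4]
ring_center 0.85 [253.5 246.6] depthpt [ 0.3111 -0.3647  0.0122] atz [ 0.3104 -0.3664  0.008 ] tool mm [-89.8 -35.  223.4]
ring_center 0.83 [172.4 275.2] depthpt [ 0.3605 -0.2749  0.0119] atz [ 0.3604 -0.2756  0.008 ] tool mm [  8.   -0.6 223.4]
ring_center 0.82 [ 94.5 272.8] depthpt [ 0.3715 -0.1939  0.0115] atz [ 0.3716 -0.1937  0.008 ] tool mm [ 90.6  -3.  223.4]
flanged_bush_center 0.65 [143.9 366.5] depthpt [ 0.4658 -0.2618  0.0019] atz [ 0.4634 -0.2608  0.011 ] tool mm [ 39.5  98.6 220.4]
```

View pics/w1.png

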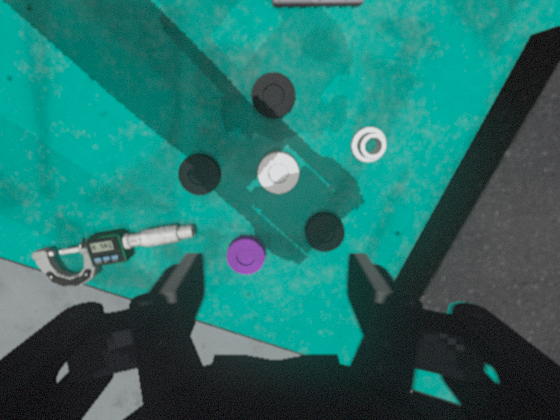

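In the wrist picture the steel ring is at about (278,173), plain and bright. The black rings are at (273,95), (200,173) and (324,231), the purple one at (246,256), and the bush at (369,145). I'll descend part way and measure again.

Emit:
send_rows([
  [2,0,27,0,0,0,70],
  [2,0,27,0,0,0,70],
  [2,0,27,0,0,0,70],
  [2,0,27,0,0,0,70],
  [0,0,12,0,0,0,70],
  [0,0,0,0,0,0,70],
  [0,0,0,0,0,0,70],
])

```text
t: 3.48
eef_pos: [0.3608, -0.2754, 0.1111]
orientation: [[0.162, 0.987, -0.001], [0.987, -0.162, 0.001], [0.001, -0.001, -1.0]]
contact_force: [0.3, -0.6, -0.3]
gripper_width: 0.0703
grasp_force: 0.0
```

```bash
cat > ring.py <<'E'
from h import *
import sys
zt=float(sys.argv[1]); s=sense();im,de=camera("wrist");cv2.imwrite(f"pics/{sys.argv[2]}.png",im[:,:,::-1])
h=cv2.cvtColor(im,cv2.COLOR_RGB2HSV);m=((h[:,:,1]<60)&(h[:,:,2]>120)).astype(np.uint8)
m=cv2.morphologyEx(m,cv2.MORPH_OPEN,np.ones((3,3)))
R=np.array(s["orientation"]);p=np.array(s["eef_pos"]);print(s["t"],p,s["gripper_width"])
for c in cv2.findContours(m,cv2.RETR_EXTERNAL,cv2.CHAIN_APPROX_NONE)[0]:
    if cv2.contourArea(c)<400: continue
    w=np.array([atz("wrist",(v,u),zt,s)[:2] for u,v in c[:,0]])
    (cx,cy),r=cv2.minEnclosingCircle((w*1000).astype(np.float32))
    print("area",cv2.contourArea(c),"pix",c[:,0].mean(0),"enc c",cx,cy,"r",r,"tool",R.T[:2,:2]@(np.array([cx,cy])-p[:2]*1000))
E
python3 ring.py .016 w2; python3 look.py w2b ring_center=.008
```

```text
3.4833 [ 0.36077907 -0.27541725  0.11107937] 0.07025450568194061
area 1437.0 pix [104.84722222 404.91666667] enc c 176.23968505859375 -428.4205627441406 r 30.971498489379883 tool [-180.79855938 -157.4061049 ]
area 1470.0 pix [100.86363636 295.2979798 ] enc c 209.57313537597656 -322.77734375 r 39.39597702026367 tool [ -71.15876235 -141.57203393]
area 2771.5 pix [280.12865497 208.33918129] enc c 364.21856689453125 -274.876220703125 r 23.713285446166992 tool [1.08941574 3.30696069]
area 2166.5 pix [412.92715232 168.13907285] enc c 464.4527587890625 -260.5430603027344 r 20.54380989074707 tool [31.42266844 99.91039137]
3.53 [ 0.3614 -0.2762  0.1122] y-ang -9.289928044643492 tilt [ 8.65030874e-04 -1.06180777e-03 -9.99999062e-01] w 0.06986567392399864
ring_center 0.85 [211.4 164.9] depthpt [ 0.2768 -0.265   0.0115] atz [ 0.2754 -0.2658  0.008 ] tool mm [ -3.5 -86.6 104.1]
ring_center 0.81 [203.  275.5] depthpt [ 0.3617 -0.2725  0.0109] atz [ 0.3616 -0.2732  0.008 ] tool mm [  3.1  -0.4 104.2]
ring_center 0.81 [317.7 232.5] depthpt [ 0.3098 -0.3647  0.0121] atz [ 0.3088 -0.3672  0.008 ] tool mm [-98.2 -37.3 104.3]
ring_center 0.66 [ 94.7 270.7] depthpt [ 0.3712 -0.1945  0.0118] atz [ 0.3712 -0.1943  0.008 ] tool mm [ 82.5  -3.7 104.1]
```

View pics/w2.png

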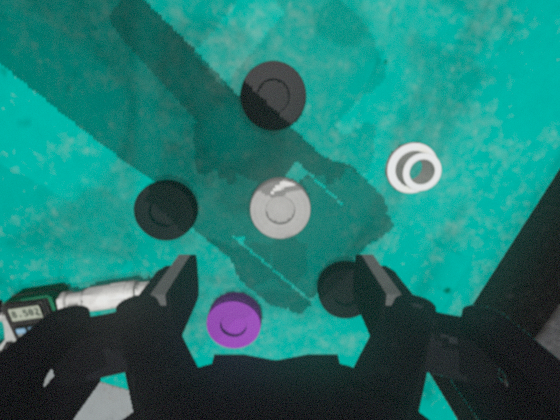

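The ring is the grey-white one at (280,208), with a fitted radius of 23.7 mm against the true 23. I'll descend and grasp it.

Emit:
send_rows([
  [1,2.5,20,0,0,0,65],
  [0,0,25,0,0,0,65],
  [0,0,25,0,0,0,65],
  [0,0,18,0,0,0,65],
  [0,0,12,0,0,0,65],
  [0,0,8,0,0,0,65],
  [0,0,0,0,0,0,65],
  [0,0,0,0,0,0,35],
  [0,0,0,0,0,0,35],
  [0,0,0,0,0,0,35],
  [0,0,0,0,0,0,35],
  [0,0,0,0,0,0,35],
  [0,0,0,0,0,0,35],
], grip_force=35)

```text
t: 4.72
eef_pos: [0.3644, -0.2761, 0.0048]
orientation: [[0.161, 0.987, 0.002], [0.987, -0.161, -0.002], [-0.002, 0.002, -1.0]]
contact_force: [-1.5, 0.8, 7.3]
gripper_width: 0.043
grasp_force: 36.0
```

Emit:
send_rows([
  [0,0,-5,0,0,0,35],
  [0,0,-20,0,0,0,35],
  [0,0,-30,0,0,0,35],
  [0,0,-35,0,0,0,35],
  [0,0,-20,0,0,0,35],
  [0,0,-10,0,0,0,35],
  [0,0,0,0,0,0,35],
  [0,0,0,0,0,0,35],
])

```text
t: 5.38
eef_pos: [0.3633, -0.2747, 0.1228]
orientation: [[0.161, 0.987, -0.0], [0.987, -0.161, 0.0], [0.0, -0.0, -1.0]]
contact_force: [0.4, 0.1, -2.4]
gripper_width: 0.0432
grasp_force: 36.2
```

```bash
python3 look.py w3 ring_center=.13; python3 -c "
from h import *
print(sense()['contact_force'])
im,de=camera('wrist');print(np.round(de[200:400:20,280],3))"
```

```text
5.38 [ 0.3633 -0.2747  0.1228] y-ang -9.261155255045397 tilt [-1.68662732e-04  2.80224832e-04 -9.99999947e-01] w 0.04324237217502482
ring_center 0.97 [210.4 168.7] depthpt [ 0.2781 -0.2652  0.0129] atz [ 0.3223 -0.2393  0.13  ] tool mm [ 28.3 -46.1  -7.2]
ring_center 0.81 [262.2 273.6] depthpt [ 0.3626 -0.2705  0.1297] atz [ 0.3627 -0.2703  0.13  ] tool mm [ 4.2 -1.3 -7.2]
ring_center 0.77 [ 99.6 269.4] depthpt [ 0.3714 -0.1953  0.0115] atz [ 0.3723 -0.2019  0.13  ] tool mm [73.3 -2.8 -7.2]
ring_center 0.62 [310.6 233.7] depthpt [ 0.3116 -0.3623  0.013 ] atz [ 0.3403 -0.2915  0.13  ] tool mm [-20.3 -20.   -7.2]
[-0.78994378 -0.0554495  -1.45327545]
[0.272 0.144 0.139 0.147 0.149 0.147 0.302 0.307 0.081 0.074]
```

View pics/w3.png

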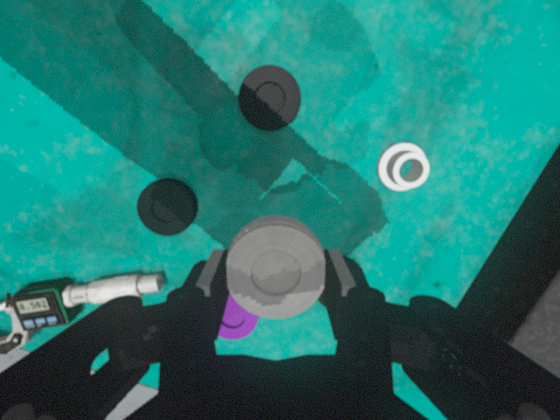

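The ring is held between the pads, at pixels (276,266). Next I'll measure its offset and tilt in the tool frame.

Run:
```python
from h import *
s=sense();im,de=camera("wrist");c=get_calibration("wrist");K=np.array(c["K"]);T=np.array(c["tool_from_camera"])
v,u=np.mgrid[0:420,0:560];P=np.stack([(u-K[0,2])/K[0,0],(v-K[1,2])/K[1,1],np.ones_like(u)],-1)*de[...,None]
P=(P@T[:3,:3].T+T[:3,3])*1000
h=cv2.cvtColor(im,cv2.COLOR_RGB2HSV)
m=(de>.1)&(de<.2)&(h[...,1]<60)&(u>215)&(u<340)&(v>205)&(v<330)&(h[...,2]>70)
Q=P[m];print(len(Q),np.percentile(Q,[2,50,98],axis=0).round(1))
zt=np.percentile(Q[:,2],30)
top=m&(abs(P[...,2]-zt)<4);Q=P[top]
A=np.c_[Q[:,:2],np.ones(len(Q))];k=np.linalg.lstsq(A,Q[:,2],rcond=None)[0];print("plane",k,"resid",np.std(A@k-Q[:,2]))
cn=max(cv2.findContours(top.astype(np.uint8),0,1)[0],key=cv2.contourArea)
# project rim onto plane for clean edge
d=np.c_[(cn[:,0,0]-K[0,2])/K[0,0],(cn[:,0,1]-K[1,2])/K[1,1],np.ones(len(cn))]@T[:3,:3].T
z0=np.median(Q[:,2]);w=T[:3,3]*1000+d*((z0-T[2,3]*1000)/d[:,2])[:,None]
print("z0",z0,"circle",cv2.minEnclosingCircle(w[:,:2].astype(np.float32)),cv2.fitEllipse(w[:,:2].astype(np.float32)))
print(w[:,:2].min(0),w[:,:2].max(0))
```

```text
8503 [[-18.8 -21.3 -14.1]
 [  3.4  -0.2 -10.9]
 [ 23.   22.6  -2.8]]
plane [ 3.15847049e-04  1.02348219e-03 -1.07340489e+01] resid 1.3058429810518122
z0 -11.05103791831835 circle ((1.6031043529510498, -0.6339388489723206), 23.226613998413086) ((1.3901734352111816, -0.513698160648346), (44.307167053222656, 45.744041442871094), 88.95460510253906)
[-21.18677153 -22.4128779 ] [24.71574226 21.40546176]
```

Emit:
send_rows([
  [15,3,-10,0,0,0,35],
  [25,5,-10,0,0,0,35],
  [25,6,-10,0,0,0,35],
  [25,6,0,0,0,0,35],
  [25,6,0,0,0,0,35],
  [25,6,0,0,0,0,35],
  [15,4,0,0,0,0,35],
  [5,0,0,0,0,0,35],
  [0,0,0,0,0,0,35],
  [0,0,0,0,0,0,35],
  [0,0,0,0,0,0,35],
])

```text
t: 6.5
eef_pos: [0.4244, -0.1236, 0.1529]
orientation: [[0.162, 0.987, -0.001], [0.987, -0.162, 0.0], [-0.0, -0.001, -1.0]]
contact_force: [-0.0, -0.3, -1.1]
gripper_width: 0.0429
grasp_force: 36.3
```

```bash
python3 ring.py .056 w4; python3 look.py w4b pan_center=.056 long_mark=.03 pointer_tip=.035 grip_center=.134
```

```text
6.5 [ 0.42444481 -0.12357938  0.15292315] 0.0428824348676259
area 862.5 pix [270.47337278 306.15976331] enc c 408.44818115234375 -198.4567108154297 r 31.859786987304688 tool [-76.47943856  -3.6609017 ]
area 2649.5 pix [272.7493188  253.07084469] enc c 416.9052734375 -165.687744140625 r 37.662384033203125 tool [-42.77350298  -0.62157863]
area 427.0 pix [531.3902439  166.40243902] enc c 614.0604248046875 -121.69011688232422 r 14.454054832458496 tool [ 32.56809002 186.80725573]
area 3019.5 pix [536.81702128  73.6       ] enc c 618.5070190429688 -57.971527099609375 r 28.59404945373535 tool [ 96.16579669 180.87745145]
area 18768.5 pix [263.02384106  82.25827815] enc c 432.3345947265625 -38.56959915161133 r 70.84412384033203 tool [85.16545809 -5.97965455]
6.55 [ 0.4245 -0.1237  0.1531] y-ang -9.33872908527137 tilt [-4.67792301e-04  3.30154907e-05 -9.99999890e-01] w 0.042859135379632235
pan_center 0.93 [105.9 279.1] depthpt [ 0.4388 -0.0504  0.0563] atz [ 0.4388 -0.0504  0.056 ] tool mm [74.7  2.2 97. ]
long_mark 0.79 [106.1 209.9] depthpt [ 0.3865 -0.0409  0.0301] atz [ 0.3865 -0.0409  0.03  ] tool mm [ 75.5 -50.9 123.1]
pointer_tip 0.64 [162.9 515.2] depthpt [ 0.6238 -0.1254  0.0246] atz [ 0.6166 -0.1228  0.035 ] tool mm [ 32.1 189.5 118. ]
grip_center 0.69 [323.1 340.9] depthpt [ 0.443  -0.1101  0.2236] atz [ 0.4531 -0.1741  0.134 ] tool mm [-45.1  36.4  19. ]
```

View pics/w4.png

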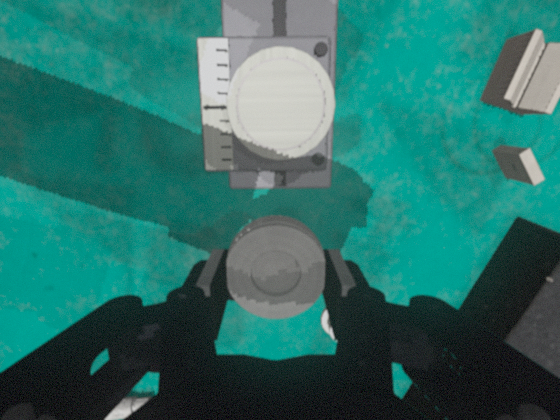

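The pan shows as the disc centred near pixel (281,102). The long mark is at (214,107), in line with it. I'll fit the pan through depth.

Run:
```python
from h import *
s=sense();im,de=camera("wrist");c=get_calibration("wrist");K=np.array(c["K"]);T=np.array(c["tool_from_camera"])
R=np.array(s["orientation"]);p=np.array(s["eef_pos"])
v,u=np.mgrid[0:420,0:560];P=np.stack([(u-K[0,2])/K[0,0],(v-K[1,2])/K[1,1],np.ones_like(u)],-1)*de[...,None]
P=(P@T[:3,:3].T+T[:3,3])
W=P@R.T+p
m=((abs(W[...,2]-.056)<.007)&(v<200)).astype(np.uint8)
m=cv2.morphologyEx(m,cv2.MORPH_OPEN,np.ones((5,5)))
cn=max(cv2.findContours(m,0,1)[0],key=cv2.contourArea)
w=np.array([atz("wrist",(b,a),.056,s)[:2] for a,b in cn[:,0]])*1000
print("z med",np.median(W[m>0][:,2]));e=cv2.fitEllipse(w.astype(np.float32));print(e,cv2.minEnclosingCircle(w.astype(np.float32)))
print("tool",R.T[:2,:2]@(np.array(e[0])-p[:2]*1000))
# plate edge direction: bed/scale pixels
for rc in ((107,204),(107,214),(107,227),(42,201),(165,206),(40,330),(185,330)):
    print(rc,np.round(atd("wrist",rc,de,s),4))
```

```text
z med 0.05631604249803602
((439.5284423828125, -49.44389343261719), (74.16449737548828, 74.30590057373047), 131.02427673339844) ((439.5895080566406, -49.649749755859375), 37.76753234863281)
tool [75.36361624  2.66200628]
(107, 204) [ 0.3823 -0.0406  0.0316]
(107, 214) [ 0.3899 -0.0419  0.0312]
(107, 227) [ 0.403  -0.0448  0.0558]
(42, 201) [0.3902 0.0042 0.0315]
(165, 206) [ 0.3742 -0.0844  0.0318]
(40, 330) [ 0.4841 -0.0093  0.0283]
(185, 330) [ 4.748e-01 -1.240e-01  2.000e-04]
```

Emit:
send_rows([
  [20,1,0,0,0,0,35],
  [25,1,0,0,0,0,35],
  [20,1,0,0,0,0,35],
  [8.8,0,15,0,0,0,35],
  [0,0,25,0,0,0,35],
  [0,0,20,0,0,0,35],
  [0,0,14,0,0,0,35],
  [0,0,6,0,0,0,35],
  [0,0,2,0,0,0,35],
  [0,0,2,0,0,0,35],
  [0,0,2,0,0,0,35],
  [0,0,2,0,0,0,35],
  [0,0,2,0,0,0,35],
  [0,0,2,0,0,0,35],
  [0,0,2,0,0,0,35],
  [0,0,0,0,0,0,35],
  [0,0,0,0,0,0,35],
])

```text
t: 8.27
eef_pos: [0.4397, -0.0506, 0.0593]
orientation: [[0.161, 0.987, -0.0], [0.987, -0.161, 0.0], [0.0, -0.0, -1.0]]
contact_force: [-0.7, 0.0, -1.6]
gripper_width: 0.0429
grasp_force: 36.3
```

```bash
python3 -c "
from h import *
s=sense();print(s['eef_pos'],s['contact_force'],s['gripper_width'])
R=np.array(s['orientation']);p=np.array(s['eef_pos']);print('ring at',p+R@np.array([.0016,-.0005,-.003]))"
```

```text
[ 0.43965048 -0.05057007  0.0592943 ] [-0.69340591  0.01098351 -1.64560988] 0.04293667948626364
ring at [ 0.43941497 -0.04891057  0.0622944 ]
```

Emit:
send_rows([
  [0,0,1.5,0,0,0,35],
  [0,0,1.5,0,0,0,35],
  [0,0,1.5,0,0,0,35],
  [0,0,1.5,0,0,0,35],
  [0,0,0,0,0,0,35],
  [0,0,0,0,0,0,35],
  [0,0,0,0,0,0,35],
])

```text
t: 8.85
eef_pos: [0.4397, -0.0506, 0.0533]
orientation: [[0.161, 0.987, 0.0], [0.987, -0.161, -0.0], [-0.0, 0.0, -1.0]]
contact_force: [0.6, 0.3, -0.9]
gripper_width: 0.0431
grasp_force: 36.4
```

Emit:
send_rows([
  [0,0,0,0,0,0,46],
  [0,0,0,0,0,0,50],
  [0,0,0,0,0,0,56],
  [0,0,0,0,0,0,60],
  [0,0,0,0,0,0,60],
  [0,0,0,0,0,0,60],
  [0,0,-3,0,0,0,60],
  [0,0,-8,0,0,0,60],
  [0,0,-20,0,0,0,60],
  [0,0,-30,0,0,0,60],
  [0,0,-40,0,0,0,60],
  [-15,0,-40,0,0,0,60],
  [-25,0,-30,0,0,0,60],
  [-25,0,-10,0,0,0,60],
  [-10,0,0,0,0,0,60],
  [0,0,0,0,0,0,60],
  [0,0,0,0,0,0,60],
])

```text
t: 10.27
eef_pos: [0.4269, -0.1237, 0.2321]
orientation: [[0.162, 0.987, -0.002], [0.987, -0.162, 0.002], [0.001, -0.002, -1.0]]
contact_force: [-0.2, -0.5, -0.3]
gripper_width: 0.06
grasp_force: 0.0
```

```bash
python3 look.py w5 pan_center=.047 ring_center=.055 long_mark=.031 pointer_tip=.035 grip_center=.134
```

```text
10.27 [ 0.4269 -0.1237  0.2321] y-ang -9.328727367506746 tilt [-0.00185484  0.00177949 -0.9999967 ] w 0.06001220366594051
ring_center 0.84 [106.9 275.1] depthpt [ 0.4384 -0.0478  0.0593] atz [ 0.4384 -0.0476  0.055 ] tool mm [ 76.6  -0.6 177.2]
ring_center 0.81 [242.2 240.6] depthpt [ 0.3737 -0.1894  0.0125] atz [ 0.3812 -0.1741  0.055 ] tool mm [-57.4 -36.6 177.1]
ring_center 0.71 [352.8 291. ] depthpt [ 0.4091 -0.3499  0.0129] atz [ 0.4124 -0.316   0.055 ] tool mm [-192.4   17.2  176.8]
long_mark 0.76 [109.1 221.9] depthpt [ 0.3856 -0.0402  0.031 ] atz [ 0.3856 -0.0402  0.031 ] tool mm [ 75.4 -53.9 201.3]
pointer_tip 0.68 [285.8 327.4] depthpt [ 0.4685 -0.2697 -0.0006] atz [ 0.4655 -0.2497  0.035 ] tool mm [-118.4   58.9  196.8]
```

View pics/w5.png

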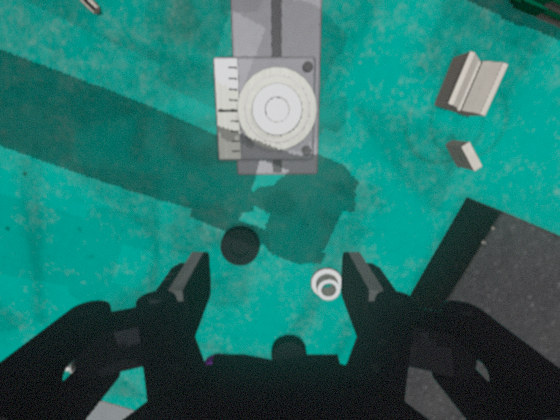

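The ring sits centred on the pan, at (276,108) against (277,110). Next I'll move forward, staying high, to see the grip.

Emit:
send_rows([
  [20,0,-15,0,0,0,70],
  [30,0,-15,0,0,0,70],
  [25,0,-10,0,0,0,70],
  [15,0,0,0,0,0,70],
  [10,0,0,0,0,0,70],
  [0,0,0,0,0,0,70],
  [0,0,0,0,0,0,70],
])

```text
t: 11.15
eef_pos: [0.4434, -0.0253, 0.2726]
orientation: [[0.16, 0.987, -0.001], [0.987, -0.16, 0.0], [-0.0, -0.001, -1.0]]
contact_force: [0.5, -0.3, 1.2]
gripper_width: 0.0702
grasp_force: 0.0
```

```bash
python3 look.py w6 long_mark=.031 pointer_tip=.035 grip_center=.134 pan_center=.047
python3 - <<'E'
from h import *
s=sense();im,de=camera("wrist");c=get_calibration("wrist");K=np.array(c["K"]);T=np.array(c["tool_from_camera"])
R=np.array(s["orientation"]);p=np.array(s["eef_pos"])
v,u=np.mgrid[0:420,0:560];P=np.stack([(u-K[0,2])/K[0,0],(v-K[1,2])/K[1,1],np.ones_like(u)],-1)*de[...,None]
W=(P@T[:3,:3].T+T[:3,3])@R.T+p
m=((W[...,2]>.147)&(W[...,2]<.165)&(v<230)).astype(np.uint8)
m=cv2.morphologyEx(m,cv2.MORPH_OPEN,np.ones((3,3)))
for cn in cv2.findContours(m,0,1)[0]:
    if cv2.contourArea(cn)<150: continue
    w=np.array([atz("wrist",(b,a),.155,s) for a,b in cn[:,0]]);r=cv2.minAreaRect((w[:,:2]*1000).astype(np.float32))
    t=(w-p)@R*1000
    print(cv2.boundingRect(cn),r,"tool min/max",t.min(0).round(1),t.max(0).round(1),"z",np.median(W[...,2][m>0]))
E
```

```text
11.15 [ 0.4434 -0.0253  0.2726] y-ang -9.193942336407188 tilt [-1.33640171e-03  2.47645361e-05 -9.99999107e-01] w 0.07016188597360665
long_mark 0.92 [201.  231.4] depthpt [ 0.3858 -0.0456  0.0317] atz [ 0.3857 -0.0458  0.031 ] tool mm [-29.4 -53.4 241.7]
pointer_tip 0.83 [ 68.  225.9] depthpt [0.4103 0.0991 0.0429] atz [0.4094 0.1003 0.035 ] tool mm [118.6 -53.3 237.6]
pointer_tip 0.7 [177.4 434.6] depthpt [ 0.6319 -0.0583  0.0226] atz [ 0.6262 -0.0552  0.035 ] tool mm [ -0.3 185.5 237.4]
grip_center 0.73 [ 51.3 272.9] depthpt [0.4593 0.0868 0.1554] atz [0.4597 0.0906 0.134 ] tool mm [117.   -2.2 138.6]
(247, 27, 50, 37) ((459.44671630859375, 90.07549285888672), (23.747474670410156, 35.34994125366211), 80.58686065673828) tool min/max [105.4 -20.8 118. ] [129.2  14.5 118. ] z 0.15468941500262023
```

View pics/w6.png

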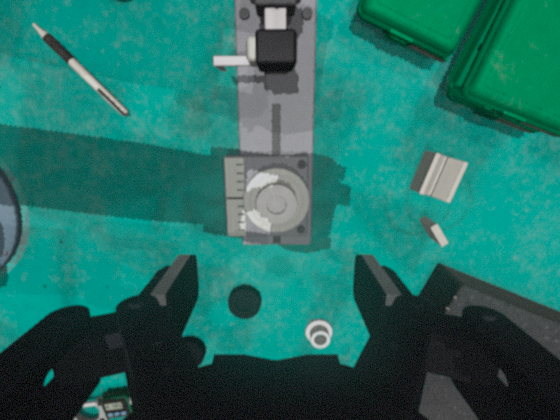

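The grip block is at pixel (276,49), with the button at (252,50) on its left. Its measured size of 24 x 35 mm agrees with the description. I'll go above it and come down straddling it.

Emit:
send_rows([
  [20,-1.5,0,0,0,0,70],
  [30,0,0,0,0,0,70],
  [30,0,0,0,0,0,70],
  [25,0,0,0,0,0,70],
  [12.3,0,10,0,0,0,70],
  [0,0,20,0,0,0,70],
  [0,0,15,0,0,0,70],
  [0,0,5,0,0,0,70],
  [0,0,0,0,0,0,70],
  [0,0,0,0,0,0,70],
])

```text
t: 12.28
eef_pos: [0.4614, 0.0901, 0.2238]
orientation: [[0.162, 0.987, 0.0], [0.987, -0.162, -0.0], [0.0, 0.0, -1.0]]
contact_force: [0.3, -0.2, -0.1]
gripper_width: 0.0696
grasp_force: 0.0
```

Run:
```python
from h import *
s=sense();im,de=camera("wrist");cv2.imwrite("pics/w7.png",im[:,:,::-1]);c=get_calibration("wrist");K=np.array(c["K"]);T=np.array(c["tool_from_camera"])
R=np.array(s["orientation"]);p=np.array(s["eef_pos"]);print(p,s["t"])
v,u=np.mgrid[0:420,0:560];P=np.stack([(u-K[0,2])/K[0,0],(v-K[1,2])/K[1,1],np.ones_like(u)],-1)*de[...,None]
W=(P@T[:3,:3].T+T[:3,3])@R.T+p
m=((W[...,2]>.145)&(W[...,2]<.165)&(u>215)&(u<340)).astype(np.uint8)
m=cv2.morphologyEx(m,cv2.MORPH_OPEN,np.ones((3,3)))
for cn in cv2.findContours(m,0,1)[0]:
    if cv2.contourArea(cn)<150: continue
    w=np.array([atz("wrist",(b,a),.155,s) for a,b in cn[:,0]]);t=(w-p)@R*1000
    print(cv2.boundingRect(cn),"tool min/max",t.min(0).round(1),t.max(0).round(1),"z",np.median(W[...,2][m>0]))
    print(cv2.minAreaRect(t[:,:2].astype(np.float32)))
```

```text
[0.46142482 0.09011587 0.22375968] 12.2833
(245, 199, 55, 37) tool min/max [-10.4 -20.9  68.8] [14.9 15.6 68.8] z 0.15463310150974766
((2.293696403503418, -2.758045196533203), (36.27791213989258, 25.348350524902344), 88.9854965209961)
```

Emit:
send_rows([
  [2,-0.5,20,0,0,0,65],
  [0,0,25,0,0,0,60],
  [0,0,25,0,0,0,60],
  [0,0,20,0,0,0,60],
  [0,0,12,0,0,0,60],
  [0,0,5,0,0,0,60],
  [0,0,0,0,0,0,60],
  [0,0,0,0,0,0,60],
  [0,0,0,0,0,0,45],
  [0,0,0,0,0,0,38],
  [0,0,0,0,0,0,34],
  [0,0,0,0,0,0,20],
  [0,0,0,0,0,0,20],
  [0,0,0,0,0,0,20],
  [0,0,0,0,0,0,20],
  [0,0,0,0,0,0,20],
  [0,0,0,0,0,0,20],
], grip_force=28)

```text
t: 13.75
eef_pos: [0.4616, 0.0929, 0.1174]
orientation: [[0.161, 0.987, 0.001], [0.987, -0.161, 0.001], [0.001, 0.001, -1.0]]
contact_force: [-1.8, 3.3, 6.9]
gripper_width: 0.031
grasp_force: 31.5
```

```bash
python3 look.py w8 long_mark=.031 pointer_tip=.035; python3 -c "
from h import *
s=sense();print(s['contact_force'],s['grasp_force'],s['gripper_width'])"
```

```text
13.75 [0.4616 0.0929 0.1174] y-ang -9.248018118521466 tilt [ 1.17201942e-03  5.91224882e-04 -9.99999138e-01] w 0.030984593904229234
pointer_tip 0.87 [218.1 199.7] depthpt [0.4096 0.1013 0.0425] atz [0.4074 0.0993 0.035 ] tool mm [ -2.4 -54.6  82.4]
[-1.20714604  2.85828378  6.70008433] 31.475436687469482 0.031093518489948496
```

The button is fully in: the opening reads 31 mm. I'll start drawing the arm out.

Emit:
send_rows([
  [-2,0,0,0,0,0,20],
  [-4,0,0,0,0,0,20],
  [-6,0,0,0,0,0,20],
  [-8,0,0,0,0,0,20],
  [-8,0,0,0,0,0,20],
  [-8,0,0,0,0,0,20],
  [-4,0,0,0,0,0,20],
  [0,0,0,0,0,0,20],
])

```text
t: 14.57
eef_pos: [0.4553, 0.0525, 0.1174]
orientation: [[0.161, 0.987, 0.002], [0.987, -0.161, -0.0], [0.0, 0.001, -1.0]]
contact_force: [-0.1, 2.5, 5.4]
gripper_width: 0.0309
grasp_force: 32.1
```

Emit:
send_rows([
  [-5,0,0,0,0,0,20],
  [-8,0,0,0,0,0,20],
  [-10,0,0,0,0,0,20],
  [-10,0,0,0,0,0,20],
  [-10,0,0,0,0,0,20],
  [-10,0,0,0,0,0,20],
  [-10,0,0,0,0,0,20],
  [-10,0,0,0,0,0,20],
  [-8,0,0,0,0,0,20],
  [-4,0,0,0,0,0,20],
  [0,0,0,0,0,0,20],
  [0,0,0,0,0,0,20],
])

```text
t: 15.57
eef_pos: [0.4421, -0.0315, 0.1174]
orientation: [[0.162, 0.987, 0.003], [0.987, -0.162, -0.001], [-0.0, 0.003, -1.0]]
contact_force: [5.7, 2.9, 6.1]
gripper_width: 0.0307
grasp_force: 34.0
```

```bash
python3 look.py w9 long_mark=.031 pointer_tip=.034
python3 - <<'E'
import cv2
from h import *
s=sense();R=np.array(s["orientation"]);p=np.array(s["eef_pos"])
for cam in("top","scene"):
    im,de=camera(cam);cv2.imwrite(f"pics/{cam}9.png",im[:,:,::-1])
    for l,z in(("long_mark",.031),("pointer_tip",.034)):
        for m in mark_of(cam,l)[:2]:
            w=atz(cam,m["point"],z);print(cam,l,round(m["score"],2),np.round(m["point"],1),w.round(4),(R.T@(w-p)*1000).round(1))
i=cv2.imread("pics/w9.png");a=cv2.resize(i[100:350,120:330],(588,600)[:2],interpolation=cv2.INTER_CUBIC)
cv2.imwrite("pics/w9c.png",cv2.resize(i[120:320,120:340],None,fx=3,fy=3,interpolation=cv2.INTER_CUBIC)[:600,:660])
E
```

```text
15.57 [ 0.4421 -0.0315  0.1174] y-ang -9.29470755908163 tilt [ 3.20718726e-03 -7.39762636e-04 -9.99994583e-01] w 0.030683177155523635
long_mark 0.86 [240.3 204.5] depthpt [ 0.4047 -0.0222  0.0941] atz [ 0.3867 -0.0435  0.031 ] tool mm [-20.8 -53.1  86.3]
long_mark 0.55 [283.1 518.5] depthpt [ 0.6216 -0.1209  0.0262] atz [ 0.6181 -0.1177  0.031 ] tool mm [-56.7 187.3  87.1]
pointer_tip 0.95 [214.3 200. ] depthpt [ 0.3881 -0.0232  0.0317] atz [ 0.3887 -0.0226  0.034 ] tool mm [  0.2 -54.4  83.3]
top long_mark 0.64 [249.4 247.1] [ 0.3833 -0.048   0.031 ] [-26.1 -55.7  86.3]
scene long_mark 0.65 [271.4 281.3] [ 0.3838 -0.0402  0.031 ] [-18.2 -56.4  86.2]
```

View pics/w9c.png

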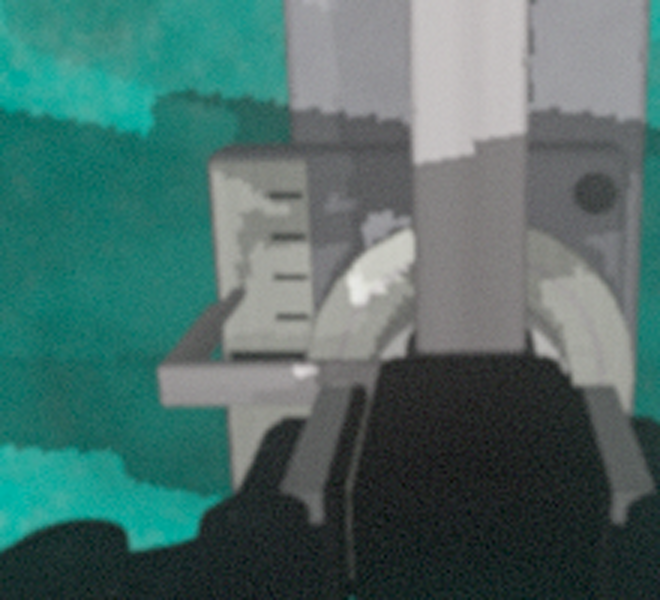

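In the crop the long mark is at row 357, the short marks above it are about 40 px (10 mm) apart, and the blade's tip is at about (238,291). That leaves roughly 17 mm to go. Fits from the pan give 18.

Emit:
send_rows([
  [-3,0,0,0,0,0,20],
  [-5,0,0,0,0,0,20],
  [-5,0,0,0,0,0,20],
  [-3,0,0,0,0,0,20],
  [-1,0,0,0,0,0,20],
  [0,0,0,0,0,0,20],
  [0,0,0,0,0,0,20],
  [0,0,0,0,0,0,20],
  [0,0,0,0,0,0,20],
])

```text
t: 16.77
eef_pos: [0.4396, -0.0479, 0.1175]
orientation: [[0.161, 0.987, 0.004], [0.987, -0.161, -0.001], [-0.0, 0.004, -1.0]]
contact_force: [6.4, 2.6, 4.6]
gripper_width: 0.0307
grasp_force: 34.3
```

```bash
python3 look.py w10 long_mark=.031 pointer_tip=.034
python3 - <<'E'
import cv2
i=cv2.imread("pics/w10.png");cv2.imwrite("pics/w10c.png",cv2.resize(i[150:270,150:270],None,fx=5,fy=5,interpolation=cv2.INTER_CUBIC))
E
```

```text
16.77 [ 0.4396 -0.0479  0.1175] y-ang -9.26060454133534 tilt [ 3.51826410e-03 -7.86118930e-04 -9.99993502e-01] w 0.030739072520000455
long_mark 0.84 [215.2 201.4] depthpt [ 0.3874 -0.0395  0.0355] atz [ 0.3862 -0.0407  0.031 ] tool mm [ -1.4 -54.2  86.3]
pointer_tip 0.58 [217.4 200.4] depthpt [ 0.3874 -0.0401  0.0391] atz [ 0.3859 -0.0414  0.034 ] tool mm [ -2.2 -54.3  83.3]
```

View pics/w10c.png

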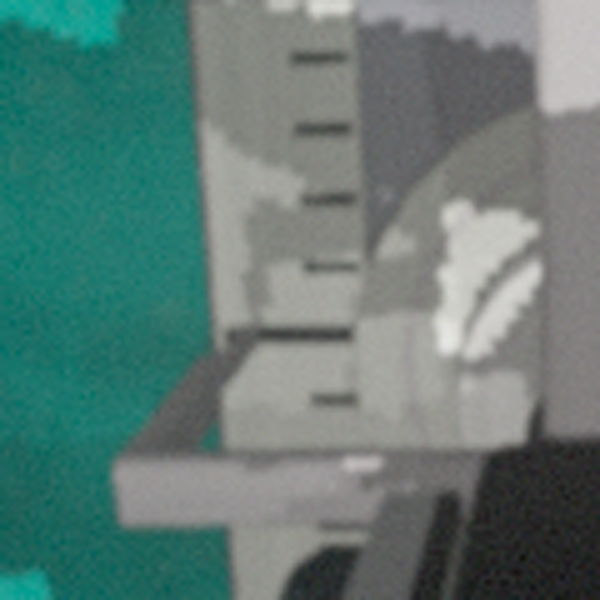

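The blade's tip at (250,335) meets the long mark at row 334. The button is still squeezed in (30.7 mm opening) and the arm is at rest, so I'll hand in.

```bash
python3 -c "
from h import *
s=sense();print(s['t'],s['grasp_force'],s['gripper_width'],np.abs(s['joint_vel']).max());print(sign_off())"
```

```text
16.9167 34.26233768463135 0.030921613732109974 0.08005275670369452
the job is handed in; nothing more can be done
None
```

I handed the job in at 16.9 s: the ring sat centred on the pan after release, and the arm was held still with the button squeezed in and the pointer at the long mark to within about 1 mm; no verdict came back, and I didn't re-check the ring after drawing the arm out.

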